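# Find the hidden catch of the sample drawer and open it

### The job

The blue sample drawer is locked by a catch hidden somewhere under the long black strip in the groove on top of the white drawer unit. Slide the closed gripper along the strip with light pressure until it drops into the recess, press the catch at its bottom gently until the drawer springs out, then pull the drawer fully open by its handle and let go. Do not force the strip or pull at the handle while the drawer is locked, do not upset the red tube rack inside, and leave everything else where it stands.

Things in the scene. Friction and masses are not known exactly. Their poses are not given: they have to be found in the camera images.
- bank: White drawer unit fixed to the table, 200 deep (x) x 480 wide (y) x 100 mm high. Origin: centre of its underside; x points from the drawer front (face at x = -112 mm) to the back, y along its width, z up. A groove 46 mm wide runs along y near the front of its top, centred at x = -65 mm, from y = -115 to +115 mm; its floor is a black strip at z = 94 mm, 6 mm below the unit's top
- groove_mid (a point): Middle of the groove, on the strip's surface; axes as the unit's. The whole strip floats on springs: it starts to give at about 3 N, sinks 1 mm for each further 1.5 N and is solid after 5 mm (about 10 N). Strip, flap and catch bear at most 25 N
- groove_end (a point): End of the groove at y = -115 mm of the unit, on the strip's surface. One piece of the strip, 46 mm long and looking like the rest, its middle anywhere from 55 to 175 mm from this end, is a flap over a recess 45 mm wide: at 1 to 2 N it drops 8 mm below the rest of the strip and meets the catch, which then takes 3 N more to start, 5 N at 4 to 5 mm, where it frees the drawer, and stops after 8 mm
- drawer (a joint): Blue drawer of the unit: how far it is out, in m; 0 shut and locked, 0.100 fully open at its stop. It slides along the unit's -x. When the catch is pressed a spring kicks it out to about 35 mm; from there it must be pulled with about 2 N; it stays where it is left. The catch springs back by itself
- handle (a point): Middle of the drawer's steel bar handle, which moves with the drawer: a round bar 12 mm thick and 120 mm long along the unit's y, 75 mm above the table, 45 mm in front of the drawer front (39 mm free behind it); a leg at each end joins it to the front; axes as the unit's
- red_rack_center (a point): Centre of the red tube rack standing loose in the drawer, 60 x 114 x 30 mm high, with tube caps to 11 mm above it
- clear_rack_center (a point): Centre of the white tube rack with yellow caps standing on the rear of the unit's top, 42 x 114 x 26 mm high, caps to 11 mm above it
- bench_rack_center (a point): Centre of the large white tube rack on the table, left, 78 x 114 x 40 mm high, caps to 11 mm above it
- reagent: White bottle with blue cap, 60 mm across, 130 mm high, right; origin: centre of its underside
- jar: Clear jar with green lid, 90 mm across, 110 mm high, right; origin: centre of its underside
- sharps: Orange bin with red lid, 156 mm across, 202 mm high, left; origin: centre of its underside
- tip_box: Grey pipette tip box, 120 x 85 x 57 mm high, left; origin: centre of its underside

How it is judged:
By the outcome, as a careful person would: the job done as asked, in the order asked, and still so for the second after the job is handed in, with the robot touching nothing.
It also fails if it takes over 64 s, if anything falls off the work surface, if the arm or the gripper's body presses on something with over 40 N, if the wrist force passes 120 N, or if a joint passes its speed limit or range.

### The arm

A 6-joint arm with a two-finger parallel gripper is mounted at the origin on the work surface. World frame = base frame: x ahead of the robot, y to its left, z up, the work surface at z = 0. Lengths are in m, angles in rad, forces in N, time in s.
With the tool pointing down it reaches from about 0.375 to 0.975 m from the base axis. Payload 3.8 kg.
Tool frame: the origin (TCP) lies between the finger pads; the fingertips stand 22 mm ahead of it and the grasp point (between the pads) lies 3 mm ahead of it (bot.finger_overhang is the distance from the TCP to the fingertips, in m); x points along the fingers, y is the direction in which the jaws open and shut, and the axes are right-handed (so a half turn about x gives the same grasp; the last joint's range is limited). The gripper opens to 85 mm and grips with 20 to 120 N. Pads are 22 mm wide; open, the fingers measure 114 mm over their backs; the gripper's body (76 mm by 85 mm) begins 54 mm behind the grasp point. The pads swing forward as they close: fully open they stand 13 mm farther back than shut.
Start: joints at [-1.246, 0.264, 1.604, -0, 1.274, -0.037], TCP at [0.239, -0.631, 0.253] pointing down, gripper open.
Joint ranges: [-2.63, 2.63], [-0.94, 2.18], [0.31, 2.57], [-1.31, 4.45], [0, 2.66], [-2.55, 2.55]. Speed limits (rad/s): [2.57, 2.57, 3.14, 3.14, 3.14, 3.14].

### API

Orientations are given as a rotation vector (axis times angle).
In Python, from workcell import bot gives the robot as it stands. The module is installed in compiled form; this text tells all that it offers.
- The arm moves only by the tool arm_command, never from a script. Its argument "series" is a list that holds one entry, the list of rows, each a list of 7 numbers: the turn, a rotation vector about the tool's x, y, z in rad, then the shift along the tool's x, y, z in cm, then the opening, from 0 (shut) to 1 (fully open). In form: [[[rx, ry, rz, x, y, z, grip], ...]]. A call has 1 to 10 rows; each row shifts and turns the pose as measured when the row begins, along the tool's axes as they then stand; what a row does not reach is not made up. A row lasts 1/10 s, in which the tool goes at most 50 mm and 8.59 degrees, less where a joint would pass 70% of its speed; a pose out of reach is approached as far as the arm can. A call is refused whole if a number of a shift passes 5 or a number of a turn 0.15, either way. A call with a gripper value outside its range is refused whole. The fingers move at their own pace and stop on an object; "newtons" is the grip in N (left out, the last holds). Time passes only in rows, so rows that do not move let the fingers close. It gives the time, the measured TCP pose, the force and the opening at its end, in the units of the state.
- bot.read_state(): the state, without advancing time (a new reading comes with each control period).
- bot.read_camera(name): name is "scene" or "top" or "wrist"; returns (picture, depth): 480x640x3 uint8, blue, green, red; 480x640 float32, m along the optical axis (not along the pixel's ray), 0 where there is no reading.
- bot.camera_info(name): a dict with "K" (3x3 intrinsics, pixels), "extrinsics" (4x4, takes a point from camera to world coordinates). Camera axes: x right, y down, z forward; pixel columns grow to the right and rows downward; lengths in m; the calibration is good to about 2 mm. The wrist camera is an equidistant fisheye: a pixel r from the principal point sees the ray r / f radians off the axis. A picture is of the moment at which its call begins: read the wrist's pose just before it. camera_info takes no time and is no camera call; for the wrist camera it gives the pose at the moment of the call.
- bot.finish_job(): hands the job in, once; it reports no verdict.
The state is a dict: "time": time; "q": joint angles; "joint_vel": joint speeds; "joint_torque": joint torques, N m; "tool_pos": TCP position; "tcp_rot": TCP orientation; "wrist_force": force on the tool from outside, world axes, zero at the start; "torque": the same for the moment, N m; "width": opening from 0.0 (shut) to 1.0 (fully open).
Only numpy, scipy, OpenCV 4.12 (cv2) and the standard library are available. Lean on these libraries where they do the work, as an engineer would, in place of code of your own. Each camera call takes 0.05 s, during which the arm holds its last target.

## Working session

There is one attempt and no reset: what is moved stays moved. The work goes in short steps, Python scripts to look and compute and a tool call to move; the robot and the scene stay as the last step left them, time stands still between calls to the robot, and variables do not carry over. Pictures are saved under pics/ and viewed, and the job is handed in when it is done.

Besides the shell and the picture viewer there is one more tool, called after "Request:" by a JSON object that holds its "op" and its "data". arm_command: Moves the arm, as the interface text tells. Its arguments: {"type":"object","properties":{"series":{"type":"array"},"newtons":{"type":"number"}},"required":["series"]}

```bash
mkdir -p pics
python3 - <<'E'
from workcell import bot
import cv2,numpy as np
s=bot.read_state();print({k:np.round(v,3).tolist() for k,v in s.items()})
for n in("scene","top"):
    im,d=bot.read_camera(n);cv2.imwrite(f"pics/{n}0.png",im);np.save(f"{n}0.npy",d)
    c=bot.camera_info(n);print(n,np.round(c["K"],2).tolist(),np.round(c["extrinsics"],4).tolist())
E
```

```text
{'time': 0.0, 'q': [-1.246, 0.265, 1.605, 0.0, 1.274, -0.037], 'joint_vel': [0.0, -0.001, -0.001, 0.002, -0.0, 0.002], 'joint_torque': [-0.001, -51.511, -36.731, -0.0, 0.013, 0.0], 'tool_pos': [0.239, -0.631, 0.252], 'tcp_rot': [2.025, 0.373, -2.025], 'wrist_force': [-0.039, -0.383, -0.371], 'torque': [0.011, -0.006, -0.014], 'width': 1.002}
scene [[577.29, 0.0, 332.5], [0.0, 577.29, 233.76], [0.0, 0.0, 1.0]] [[0.8469, 0.4489, -0.285, 0.9827], [0.5315, -0.6985, 0.4792, -0.7284], [0.016, -0.5573, -0.8302, 1.3462], [0.0, 0.0, 0.0, 1.0]]
top [[618.03, 0.0, 321.11], [0.0, 618.03, 246.89], [0.0, 0.0, 1.0]] [[0.0053, -0.9943, 0.1064, 0.3873], [-1.0, -0.0058, -0.0045, 0.0032], [0.0051, -0.1064, -0.9943, 1.6334], [0.0, 0.0, 0.0, 1.0]]
```

View pics/scene0.png

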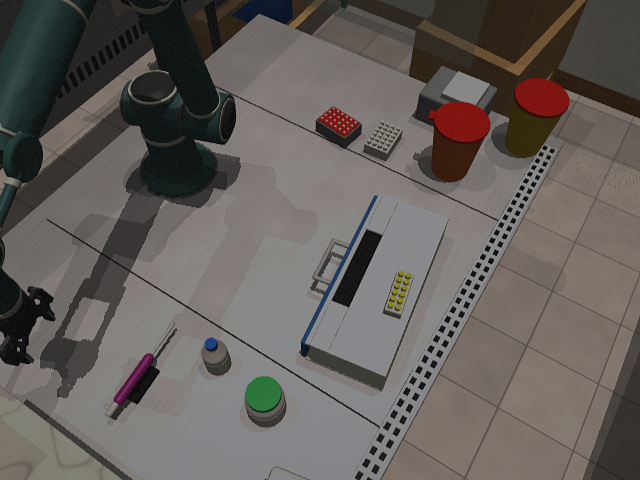

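View pics/top0.png

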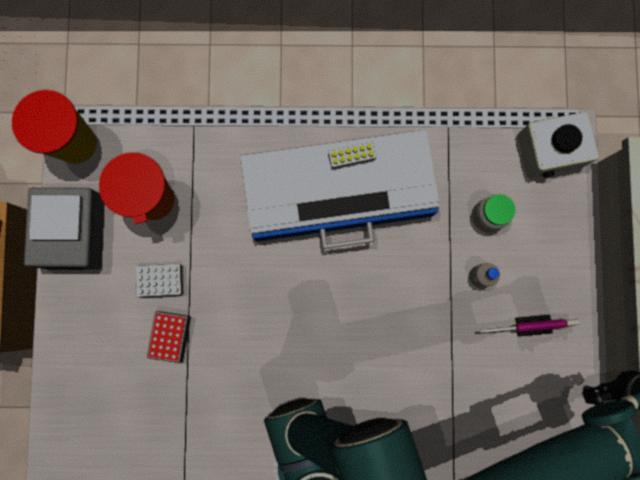

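Scene shows the unit at centre with the black strip (360,268) and the handle (328,263). In the top view the strip spans about (298,212) to (388,200), and the handle is at (347,238). The red rack isn't visible because the drawer is shut. Next I'll measure the strip.

```bash
cat > h.py <<'E'
from workcell import bot
import cv2,numpy as np
from scipy.spatial.transform import Rotation as R
def cast(n,uv,z):
    c=bot.camera_info(n);K=np.array(c["K"]);T=np.array(c["extrinsics"])
    uv=np.atleast_2d(uv).astype(float)
    d=np.c_[uv,np.ones(len(uv))]@np.linalg.inv(K).T@T[:3,:3].T
    o=T[:3,3];return o+d*((z-o[2])/d[:,2])[:,None]
E
python3 - <<'E'
from h import *
cs=[]
for n,roi in(("top",(285,180,400,228)),("scene",(325,222,390,312))):
    im=cv2.imread(f"pics/{n}0.png");g=im.max(2)
    m=np.zeros_like(g);x0,y0,x1,y1=roi;m[y0:y1,x0:x1]=(g[y0:y1,x0:x1]<60)*255
    nn,l,st,ce=cv2.connectedComponentsWithStats(m);k=1+st[1:,4].argmax()
    c,_=cv2.findContours((l==k).astype(np.uint8),0,1);c=c[0]
    print(n,st[k])
    P=cast(n,c[:,0],0.094)[:,:2]
    r=cv2.minAreaRect((P*1000).astype(np.float32));print(n,r,cv2.boxPoints(r).round(1).tolist())
    # blue front
    hsv=cv2.cvtColor(im,cv2.COLOR_BGR2HSV);b=cv2.inRange(hsv,(105,120,50),(130,255,255))
    nn,l,st,ce=cv2.connectedComponentsWithStats(b)
    for i in range(1,nn):
        if st[i,4]>60:print(' blue',st[i],ce[i])
    d=np.load(f"{n}0.npy");x,y=np.mean([x0,x1]),np.mean([y0,y1])
im=cv2.imread("pics/top0.png");cv2.imwrite("pics/topz.png",cv2.resize(im[120:260,230:450],None,fx=3.6,fy=3.6,interpolation=cv2.INTER_CUBIC))
im=cv2.imread("pics/scene0.png");cv2.imwrite("pics/scz.png",cv2.resize(im[190:390,290:460],None,fx=3,fy=3,interpolation=cv2.INTER_CUBIC))
E
```

```text
top [ 298  192   91   28 1495]
top ((657.0413818359375, -58.17253112792969), (42.93228530883789, 226.68475341796875), 8.562577247619629) [[618.9000244140625, 50.70000076293945], [652.7000122070312, -173.39999389648438], [695.0999755859375, -167.10000610351562], [661.4000244140625, 57.099998474121094]]
 blue [252 208 186  31 935] [344.24812834 222.84491979]
 blue [487 268  12  11 105] [492.72380952 273.        ]
scene [ 332  230   50   77 1406]
scene ((658.2487182617188, -54.885841369628906), (45.41139221191406, 228.0699462890625), 8.561209678649902) [[618.7999877929688, 54.5], [652.7999877929688, -171.0], [697.7000122070312, -164.3000030517578], [663.7000122070312, 61.29999923706055]]
 blue [301 196  76 149 566] [337.16784452 272.2155477 ]
 blue [205 338  12  12 112] [210.36607143 343.36607143]
```

View pics/topz.png

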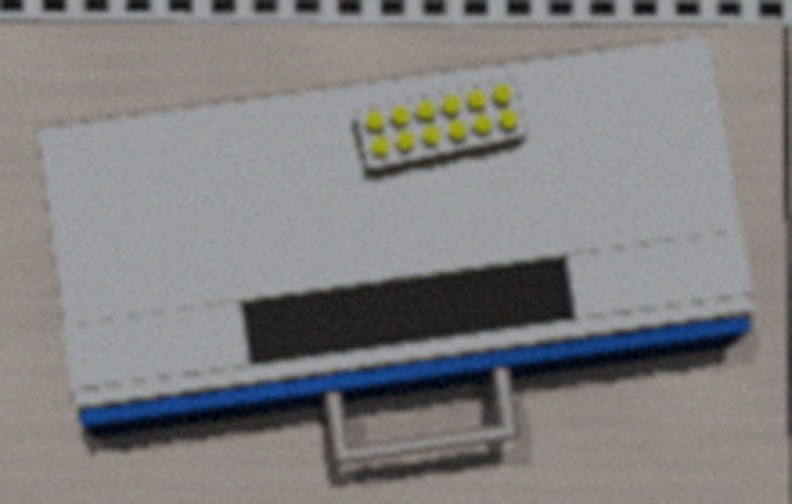

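View pics/scz.png

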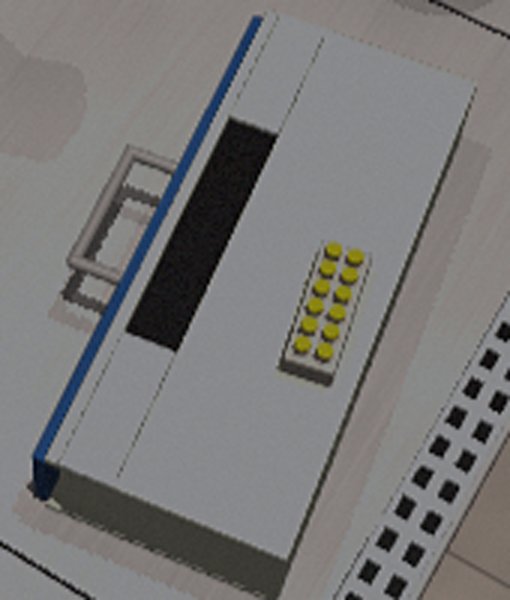

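```bash
cat >> h.py <<'E'
yaw=np.radians(8.56)
Ru=R.from_euler('z',yaw)
G=np.array([.6577,-.0565,.094])       # groove_mid
O=G-Ru.apply([-.065,0,.094])
def u2w(p): return O+Ru.apply(p)
def w2u(p): return Ru.inv().apply(np.asarray(p)-O)
# tool x down, tool y along +-unit x
def target_rot(sign):
    x=np.array([0,0,-1.]);y=sign*Ru.apply([1,0,0]);return R.from_matrix(np.c_[x,y,np.cross(x,y)])
def go(tip_u,sign):
    s=bot.read_state();Rc=R.from_rotvec(s["tcp_rot"]);Rt=target_rot(sign)
    t=u2w(tip_u)+[0,0,bot.finger_overhang]
    print("t",round(s["time"],2),"tip_u mm",(w2u(np.array(s["tool_pos"])-[0,0,bot.finger_overhang])*1000).round(1),"F_u",Ru.inv().apply(s["wrist_force"]).round(2),"w",round(s["width"],3))
    print(" turn tool",(Rc.inv()*Rt).as_rotvec().round(4)," shift tool cm",(Rc.inv().apply(t-s["tool_pos"])*100).round(2))
E
python3 - <<'E'
from h import *
print(R.from_rotvec(bot.read_state()["tcp_rot"]).as_matrix().round(3))
for s in(1,-1):go([-.065,-.100,.16],s)
# handle
for n,uv in(("top",[[323,247.8],[371.7,240]]),):
    print((np.array([w2u(p) for p in cast(n,uv,.081)])*1000).round(1))
for n,uv in(("scene",[[290+128/3,190+150/3],[290+72/3,190+262/3]]),):
    print((np.array([w2u(p) for p in cast(n,uv,.081)])*1000).round(1))
E
```

```text
[[-0.001  0.354 -0.935]
 [ 0.002 -0.935 -0.354]
 [-1.    -0.002 -0.   ]]
t 0.1 tip_u mm [-564.8 -505.4  230.1] F_u [-0.26  0.34 -0.92] w 1.001
 turn tool [-1.3584 -0.0015  0.0017]  shift tool cm [  7.07 -29.08 -57.4 ]
t 0.1 tip_u mm [-564.8 -505.4  230.1] F_u [-0.26  0.34 -0.92] w 1.001
 turn tool [1.7832e+00 1.8000e-03 1.6000e-03]  shift tool cm [  7.07 -29.08 -57.4 ]
[[-163.2   63.3   81. ]
 [-161.2  -61.6   81. ]]
[[-156.2   56.1   81. ]
 [-154.2  -65.8   81. ]]
```

Run:
```python
from h import *
s=bot.read_state();Rc=R.from_rotvec(s["tcp_rot"])
d=u2w([-.065,-.1,.23])+[0,0,.022]-s["tool_pos"]
for i in range(14):
    r=Rc*R.from_rotvec([-1.358*i/14,0,0]);print((r.inv().apply(d/14)*100).round(1))
```

```text
[ 0.  -2.1 -4.1]
[ 0.  -1.7 -4.3]
[ 0.  -1.2 -4.4]
[ 0.  -0.8 -4.5]
[ 0.  -0.4 -4.6]
[ 0.   0.1 -4.6]
[ 0.   0.5 -4.6]
[ 0.   1.  -4.5]
[ 0.   1.4 -4.4]
[ 0.   1.8 -4.2]
[ 0.   2.2 -4. ]
[ 0.   2.6 -3.8]
[ 0.   2.9 -3.5]
[ 0.   3.3 -3.2]
```

Request:
{"op": "arm_command", "data": {"series": [[[-0.097,0,0,0,-2.1,-4.1,0],[-0.097,0,0,0,-1.7,-4.3,0],[-0.097,0,0,0,-1.2,-4.4,0],[-0.097,0,0,0,-0.8,-4.5,0],[-0.097,0,0,0,-0.4,-4.6,0],[-0.097,0,0,0,0.1,-4.6,0],[-0.097,0,0,0,0.5,-4.6,0],[-0.097,0,0,0,1.0,-4.5,0]]], "newtons": 40}}

```text
time: 0.9
tool_pos: [0.4865, -0.3505, 0.2465]
tcp_rot: [1.508, 0.993, -1.511]
wrist_force: [1.2, 0.5, -0.2]
width: 0.002
```

```bash
python3 -c "
from h import *
go([-.065,-.1,.23],1);print(bot.read_state()['q'])"
```

```text
t 0.9 tip_u mm [-278.1 -265.2  224.5] F_u [ 1.23  0.3  -0.15] w 0.002
 turn tool [-0.5635 -0.0053  0.0068]  shift tool cm [ -0.54   9.18 -25.35]
[-6.66507312e-01  1.32033837e-01  1.77314972e+00  1.20155227e-03
  1.24482806e+00 -2.52745494e-01]
```

Request:
{"op": "arm_command", "data": {"series": [[[-0.094,0,0,0,1.5,-4.2,0],[-0.094,0,0,0,1.9,-4.1,0],[-0.094,0,0,0,2.3,-3.9,0],[-0.094,0,0,0,2.7,-3.6,0],[-0.094,0,0,0,3.0,-3.3,0],[-0.094,0,0,0,3.3,-3.0,0],[0,0,0,0,0,0,0]]]}}

```text
time: 1.6
tool_pos: [0.6784, -0.1389, 0.2422]
tcp_rot: [1.077, 1.304, -1.076]
wrist_force: [-0.2, 0.7, 0.2]
width: 0.0
```

```bash
python3 -c "
from h import *
go([-.065,-.1,.11],1)
im,d=bot.read_camera('wrist');cv2.imwrite('pics/w1.png',im)"
```

```text
t 1.6 tip_u mm [-56.8 -84.6 220.2] F_u [-0.09  0.74  0.18] w 0.0
 turn tool [ 0.0322 -0.0111  0.0082]  shift tool cm [11.01 -0.79  1.63]
```

View pics/w1.png

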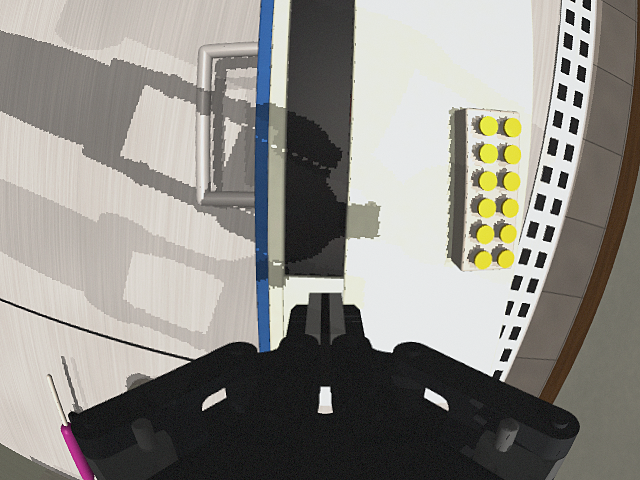

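Wrist view: the strip's near end is at about (286–345, 276), the shut fingers are at (326,310), and the handle bar is at (203,125). I'll check the groove position against this view.

```bash
cat >> h.py <<'E'
def castw(uv,z):
    c=bot.camera_info("wrist");K=np.array(c["K"]);T=np.array(c["extrinsics"])
    uv=np.atleast_2d(uv).astype(float);a=(uv-K[:2,2])/[K[0,0],K[1,1]];r=np.linalg.norm(a,axis=1)
    d=np.c_[a*(np.sin(r)/r)[:,None],np.cos(r)]@T[:3,:3].T;o=T[:3,3]
    return o+d*((z-o[2])/d[:,2])[:,None]
E
python3 -c "
from h import *
print((w2u(castw([[286,276],[345,276],[292,5],[355,5],[289,140],[350,140]],.094))*1000).round(1))
print((w2u(castw([[203,50],[203,200],[197,125],[209,125]],.079))*1000).round(1))
go([-.065,-.1,.11],1)"
```

```text
[[ -90.2 -119.1   94. ]
 [ -44.4 -117.5   94. ]
 [ -90.1   87.4   94. ]
 [ -44.4   88.5   94. ]
 [ -88.9  -15.4   94. ]
 [ -45.1  -14.2   94. ]]
[[-161.    58.4   79. ]
 [-159.9  -62.9   79. ]
 [-164.1   -2.6   79. ]
 [-154.    -3.    79. ]]
t 1.65 tip_u mm [-58.6 -86.3 219.9] F_u [-0.43 -0.43 -0.58] w 0.0
 turn tool [ 0.0297 -0.01    0.0104]  shift tool cm [10.98 -0.56  1.47]
```

```bash
sed -i 's/^O=G/G=G+Ru.apply([-.0015,-.002,0])\nO=G/' h.py; python3 -c "
from h import *
go([-.065,-.1,.11],1)"
```

```text
t 1.65 tip_u mm [-57.1 -84.3 219.9] F_u [-0.43 -0.43 -0.58] w 0.0
 turn tool [ 0.0297 -0.01    0.0104]  shift tool cm [10.98 -0.72  1.66]
```

Request:
{"op": "arm_command", "data": {"series": [[[0.03,-0.01,0.01,2.8,-0.2,0.4,0],[0,0,0,2.8,-0.2,0.4,0],[0,0,0,2.7,-0.2,0.4,0],[0,0,0,1.7,-0.1,0.3,0],[0,0,0,0,0,0,0]]]}}

```text
time: 2.15
tool_pos: [0.6689, -0.1607, 0.1387]
tcp_rot: [1.1, 1.273, -1.106]
wrist_force: [-0.9, -0.2, -0.2]
width: 0.002
```

```bash
python3 -c "
from h import *
go([-.065,-.1,.094],1)
for i in range(3):
  im,d=bot.read_camera('wrist');print(bot.read_state()['wrist_force'])
cv2.imwrite('pics/w2.png',im)
go([-.065,-.1,.094],1)"
```

```text
t 2.15 tip_u mm [ -68.  -102.7  116.7] F_u [-0.9  -0.1  -0.23] w 0.002
 turn tool [-0.0064  0.0023  0.0022]  shift tool cm [ 2.27  0.3  -0.27]
[ 0.06028975  0.08190375 -0.26392354]
[-0.86272306 -0.14208494  0.92743464]
[ 1.66096553e-01  1.57551951e-04 -1.41541558e-01]
t 2.3 tip_u mm [ -64.8 -103.   121.2] F_u [ 0.16 -0.02 -0.14] w 0.0
 turn tool [-0.0054  0.0048 -0.0046]  shift tool cm [ 2.72 -0.03 -0.31]
```

View pics/w2.png

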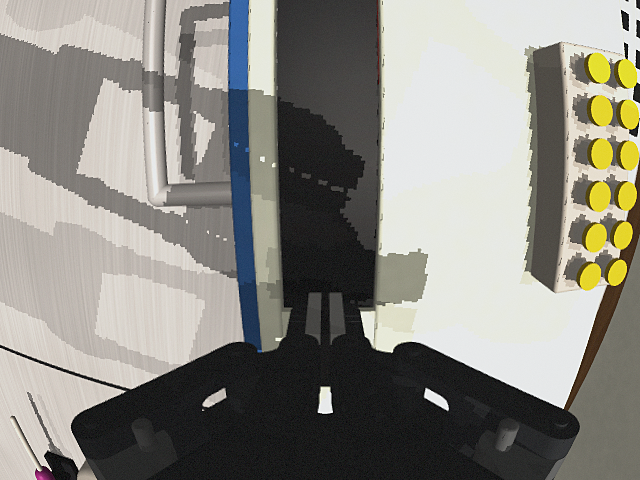

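Fingers (308–345) are centred in the groove (279–378). Moving down slowly now.

Request:
{"op": "arm_command", "data": {"series": [[[0,0,0,1.2,0,-0.5,0],[0,0,0,0.7,0,0,0],[0,0,0,0.2,0,0,0],[0,0,0,0,0,0,0],[0,0,0,0,0,0,0]]]}}

```text
time: 2.8
tool_pos: [0.6748, -0.1555, 0.1261]
tcp_rot: [1.103, 1.259, -1.096]
wrist_force: [0.8, -0.9, -0.6]
width: 0.003
```

```bash
python3 -c "
from h import *
go([-.065,-.098,.094],1)"
```

```text
t 2.8 tip_u mm [-61.3 -98.5 104.1] F_u [ 0.63 -0.98 -0.62] w 0.003
 turn tool [-0.005   0.0082 -0.0128]  shift tool cm [ 1.   -0.38 -0.05]
```

```bash
python3 -c "
from h import *
for i in range(4):
  go([-.065,-.098,.094],1);im,d=bot.read_camera('wrist')
cv2.imwrite('pics/w3.png',im)"
```

```text
t 2.8 tip_u mm [-61.3 -98.5 104.1] F_u [ 0.63 -0.98 -0.62] w 0.003
 turn tool [-0.005   0.0082 -0.0128]  shift tool cm [ 1.   -0.38 -0.05]
t 2.85 tip_u mm [-61.2 -98.5 104.1] F_u [-0.42 -0.18 -0.21] w -0.002
 turn tool [-0.005   0.0082 -0.013 ]  shift tool cm [ 1.01 -0.39 -0.05]
t 2.9 tip_u mm [-61.3 -98.5 104.2] F_u [-0.83  0.57  0.31] w 0.001
 turn tool [-0.0051  0.0082 -0.013 ]  shift tool cm [ 1.01 -0.39 -0.06]
t 2.95 tip_u mm [-61.3 -98.6 104.2] F_u [ 0.09  0.22 -0.7 ] w 0.002
 turn tool [-0.0051  0.0082 -0.013 ]  shift tool cm [ 1.01 -0.39 -0.06]
```

View pics/w3.png

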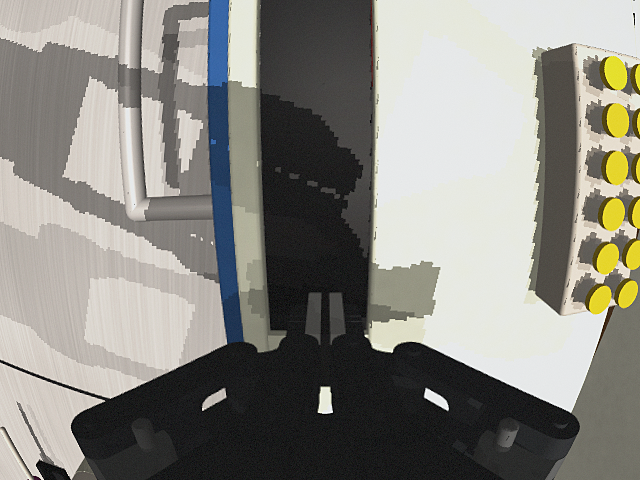

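Request:
{"op": "arm_command", "data": {"series": [[[0,0.008,-0.013,0.3,-0.4,0,0],[0,0,0,0.2,0,0,0],[0,0,0,0,0,0,0],[0,0,0,0,0,0,0]]]}}

```text
time: 3.4
tool_pos: [0.6706, -0.1566, 0.1208]
tcp_rot: [1.102, 1.275, -1.103]
wrist_force: [0.3, 0.1, -0.0]
width: 0.003
```

```bash
python3 -c "
from h import *
go([-.065,-.098,.094],1)"
```

```text
t 3.4 tip_u mm [-65.6 -98.9  98.8] F_u [ 0.34  0.09 -0.02] w 0.003
 turn tool [-0.0055 -0.0004  0.0011]  shift tool cm [ 0.48  0.06 -0.09]
```

Request:
{"op": "arm_command", "data": {"series": [[[0,0,0,0.25,0,0,0],[0,0,0,0.15,0,0,0],[0,0,0,0,0,0,0]]]}}

```text
time: 3.7
tool_pos: [0.6706, -0.1566, 0.1164]
tcp_rot: [1.102, 1.275, -1.103]
wrist_force: [-0.7, -0.4, -0.7]
width: 0.001
```

```bash
python3 -c "
from h import *
go([-.065,-.098,.094],1)"
```

```text
t 3.7 tip_u mm [-65.7 -98.9  94.4] F_u [-0.71 -0.25 -0.66] w 0.001
 turn tool [-0.0055 -0.0004  0.0011]  shift tool cm [ 0.04  0.07 -0.09]
```

Request:
{"op": "arm_command", "data": {"series": [[[0,0,0,0.1,0,0,0],[0,0,0,0,0,0,0]]]}}

```text
time: 3.9
tool_pos: [0.6707, -0.1566, 0.1159]
tcp_rot: [1.102, 1.275, -1.103]
wrist_force: [-1.1, 0.1, 2.8]
width: 0.0
```

```bash
python3 -c "
from h import *
go([-.065,-.098,.094],1)"
```

```text
t 3.9 tip_u mm [-65.5 -98.9  93.9] F_u [-1.08  0.25  2.79] w 0.0
 turn tool [-0.0054 -0.0003  0.0009]  shift tool cm [-0.01  0.05 -0.09]
```

Request:
{"op": "arm_command", "data": {"series": [[[0,0,0,0.05,0,-0.4,0],[0,0,0,0.05,0,-0.4,0],[0,0,0,0.05,0,-0.4,0],[0,0,0,0.05,0,-0.4,0]]]}}

```text
time: 4.3
tool_pos: [0.67, -0.1415, 0.1159]
tcp_rot: [1.102, 1.269, -1.102]
wrist_force: [-0.3, -1.7, 2.6]
width: 0.001
```

```bash
python3 -c "
from h import *
go([-.065,-.098,.094],1)"
```

```text
t 4.3 tip_u mm [-64.  -83.9  93.9] F_u [-0.58 -1.66  2.57] w 0.001
 turn tool [-0.0059  0.0033 -0.0033]  shift tool cm [-0.   -0.09  1.41]
```

Request:
{"op": "arm_command", "data": {"series": [[[0,0,0,0.05,-0.1,-0.4,0],[0,0,0,0.05,0,-0.4,0],[0,0,0,0.05,0,-0.4,0],[0,0,0,0.05,0,-0.4,0]]]}}

```text
time: 4.7
tool_pos: [0.6676, -0.125, 0.1151]
tcp_rot: [1.102, 1.266, -1.1]
wrist_force: [0.5, -2.9, 3.5]
width: -0.004
```

```bash
python3 -c "
from h import *
go([-.065,-.098,.094],1)"
```

```text
t 4.7 tip_u mm [-63.9 -67.2  93.1] F_u [ 0.11 -2.95  3.46] w -0.004
 turn tool [-0.0053  0.0055 -0.0059]  shift tool cm [-0.08 -0.09  3.08]
```

Request:
{"op": "arm_command", "data": {"series": [[[0,0,0,0.05,0,-0.4,0],[0,0,0,0.05,0,-0.4,0],[0,0,0,0.05,0,-0.4,0]]]}}

```text
time: 5.0
tool_pos: [0.6664, -0.1128, 0.1144]
tcp_rot: [1.101, 1.263, -1.1]
wrist_force: [0.9, -3.5, 3.5]
width: 0.003
```

```bash
python3 -c "
from h import *
go([-.065,-.098,.094],1)"
```

```text
t 5.0 tip_u mm [-63.2 -55.   92.4] F_u [ 0.39 -3.61  3.48] w 0.003
 turn tool [-0.005   0.0071 -0.0075]  shift tool cm [-0.13 -0.15  4.31]
```

Request:
{"op": "arm_command", "data": {"series": [[[0,0,0,0.04,-0.15,-0.4,0],[0,0,0,0.04,0,-0.4,0],[0,0,0,0.04,0,-0.4,0]]]}}

```text
time: 5.3
tool_pos: [0.6639, -0.1008, 0.114]
tcp_rot: [1.102, 1.261, -1.099]
wrist_force: [2.0, -4.1, 5.3]
width: 0.003
```

```bash
python3 -c "
from h import *
go([-.065,-.098,.094],1)"
```

```text
t 5.3 tip_u mm [-63.9 -42.7  92. ] F_u [ 1.41 -4.32  5.3 ] w 0.003
 turn tool [-0.005   0.0085 -0.0097]  shift tool cm [-0.15 -0.08  5.53]
```

Request:
{"op": "arm_command", "data": {"series": [[[0,0,0,0.04,0,-0.4,0],[0,0,0,0.04,0,-0.4,0],[0,0,0,0.04,0,-0.4,0]]]}}

```text
time: 5.6
tool_pos: [0.6626, -0.0888, 0.1137]
tcp_rot: [1.101, 1.259, -1.098]
wrist_force: [-0.2, -4.0, 5.5]
width: 0.002
```

```bash
python3 -c "
from h import *
go([-.065,-.098,.094],1)"
```

```text
t 5.6 tip_u mm [-63.4 -30.7  91.7] F_u [-0.76 -3.9   5.46] w 0.002
 turn tool [-0.0048  0.0103 -0.011 ]  shift tool cm [-0.16 -0.12  6.74]
```

Request:
{"op": "arm_command", "data": {"series": [[[0,0.01,-0.011,0.0,-0.1,-0.4,0],[0,0,0,0.02,0,-0.4,0],[0,0,0,0.03,0,-0.4,0]]]}}

```text
time: 5.9
tool_pos: [0.6604, -0.0767, 0.1141]
tcp_rot: [1.102, 1.272, -1.102]
wrist_force: [0.7, -2.8, 5.6]
width: 0.002
```

```bash
python3 -c "
from h import *
go([-.065,-.098,.094],1)"
```

```text
t 5.9 tip_u mm [-63.9 -18.3  92.1] F_u [ 0.27 -2.85  5.55] w 0.002
 turn tool [-0.0047  0.0014 -0.0013]  shift tool cm [-0.18 -0.08  7.97]
```

Request:
{"op": "arm_command", "data": {"series": [[[0,0,0,0.03,0,-0.4,0],[0,0,0,0.03,0,-0.4,0],[0,0,0,0.03,0,-0.4,0]]]}}

```text
time: 6.2
tool_pos: [0.6588, -0.0646, 0.1139]
tcp_rot: [1.101, 1.271, -1.102]
wrist_force: [0.1, -3.6, 5.4]
width: 0.002
```

```bash
python3 -c "
from h import *
go([-.065,-.098,.094],1)"
```

```text
t 6.2 tip_u mm [-63.7  -6.2  91.9] F_u [-0.4  -3.54  5.43] w 0.002
 turn tool [-0.0047  0.0029 -0.002 ]  shift tool cm [-0.19 -0.09  9.18]
```

Request:
{"op": "arm_command", "data": {"series": [[[0,0,0,0.02,-0.1,-0.4,0],[0,0,0,0.03,0,-0.4,0],[0,0,0,0.03,0,-0.4,0]]]}}

```text
time: 6.5
tool_pos: [0.6562, -0.0522, 0.1136]
tcp_rot: [1.101, 1.269, -1.101]
wrist_force: [0.9, -0.8, 1.1]
width: -0.001
```

```bash
python3 -c "
from h import *
go([-.065,-.098,.094],1)"
```

```text
t 6.5 tip_u mm [-64.3   6.5  91.6] F_u [ 0.73 -0.89  1.13] w -0.001
 turn tool [-0.0049  0.0034 -0.0029]  shift tool cm [-2.000e-01 -1.000e-02  1.045e+01]
```

Request:
{"op": "arm_command", "data": {"series": [[[0,0,0,0.03,0,-0.4,0],[0,0,0,0.03,0,-0.4,0],[0,0,0,0.03,0,-0.4,0]]]}}

```text
time: 6.8
tool_pos: [0.6516, -0.0375, 0.1097]
tcp_rot: [1.101, 1.276, -1.104]
wrist_force: [0.2, -0.7, -0.2]
width: 0.001
```

```bash
python3 -c "
from h import *
go([-.065,-.098,.094],1)"
```

```text
t 6.8 tip_u mm [-66.7  21.7  87.7] F_u [ 0.08 -0.76 -0.16] w 0.001
 turn tool [-0.0052 -0.0004  0.0027]  shift tool cm [-0.63  0.23 11.97]
```

The force fell from 5.4 N to about 0 N and the tip sank at y≈+6…+22, so the recess is found. I'll centre at y≈+13 and go down gently.

Request:
{"op": "arm_command", "data": {"series": [[[0,0,0,0.0,0.15,0.5,0],[0,0,0,0.05,0,0.3,0],[0,0,0,0,0,0,0]]]}}

```text
time: 7.1
tool_pos: [0.6531, -0.0433, 0.108]
tcp_rot: [1.101, 1.281, -1.104]
wrist_force: [-0.6, 1.3, 4.0]
width: 0.002
```

```bash
python3 -c "
from h import *
go([-.065,.013,.086],1)"
```

```text
t 7.1 tip_u mm [-66.   15.8  86. ] F_u [-0.38  1.37  3.97] w 0.002
 turn tool [-0.0042 -0.0035  0.0054]  shift tool cm [-0.    0.11  0.28]
```

Request:
{"op": "arm_command", "data": {"series": [[[0,0,0,0.1,0,0.1,0],[0,0,0,0.1,0,0.1,0],[0,0,0,0.1,0,0,0]]]}}

```text
time: 7.4
tool_pos: [0.6534, -0.0437, 0.1074]
tcp_rot: [1.105, 1.283, -1.104]
wrist_force: [-3.0, 0.6, 7.0]
width: -0.005
```

```bash
python3 -c "
from h import *
go([-.065,.013,.086],1)"
```

```text
t 7.4 tip_u mm [-65.8  15.3  85.4] F_u [-2.85  0.98  6.96] w -0.005
 turn tool [-0.0058 -0.0075  0.0056]  shift tool cm [-0.06  0.09  0.23]
```

Request:
{"op": "arm_command", "data": {"series": [[[0,0,0,0.12,0,0,0],[0,0,0,0.12,0,0,0],[0,0,0,0.12,0,0,0]]]}}

```text
time: 7.7
tool_pos: [0.6534, -0.0437, 0.1073]
tcp_rot: [1.106, 1.284, -1.104]
wrist_force: [-2.8, 1.6, 7.5]
width: -0.002
```

```bash
python3 -c "
from h import *
go([-.065,.013,.086],1)
im,d=bot.read_camera('wrist');cv2.imwrite('pics/w4.png',im)"
```

```text
t 7.7 tip_u mm [-65.9  15.3  85.3] F_u [-2.55  2.03  7.5 ] w -0.002
 turn tool [-0.0067 -0.0085  0.0056]  shift tool cm [-0.07  0.09  0.23]
```

View pics/w4.png

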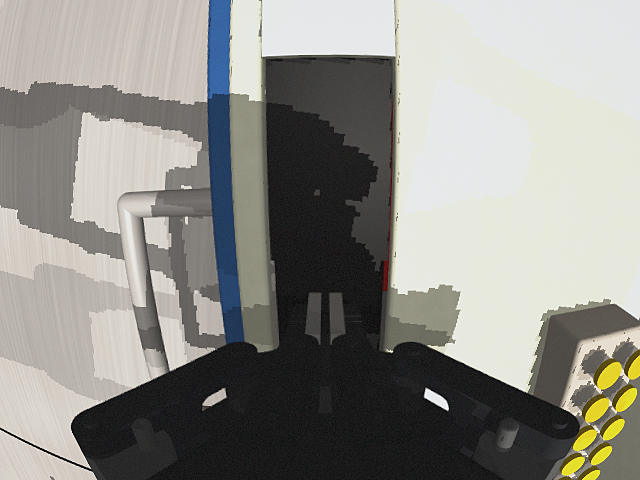

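Wrist view: the fingers (326,315) sit in the recess and the drawer is still shut. The side force suggests contact with the −y recess wall, so I'll shift +y and press on.

Request:
{"op": "arm_command", "data": {"series": [[[0,0,0,-0.1,0,-0.3,0],[0,0,0,0,0,-0.1,0],[0,0,0,0.1,0,0,0]]]}}

```text
time: 8.05
tool_pos: [0.6532, -0.041, 0.1079]
tcp_rot: [1.106, 1.281, -1.104]
wrist_force: [-0.7, 1.6, 6.0]
width: 0.001
```

```bash
python3 -c "
from h import *
go([-.065,.013,.086],1)"
```

```text
t 8.05 tip_u mm [-65.6  18.   85.9] F_u [-0.47  1.69  6.01] w 0.001
 turn tool [-0.0074 -0.0069  0.0046]  shift tool cm [-0.01  0.07  0.5 ]
```

Request:
{"op": "arm_command", "data": {"series": [[[0,0,0,0.15,0,0,0],[0,0,0,0.15,0,0,0]]]}}

```text
time: 8.25
tool_pos: [0.6533, -0.041, 0.1064]
tcp_rot: [1.106, 1.282, -1.105]
wrist_force: [-3.6, 0.3, 8.0]
width: 0.0
```

```bash
python3 -c "
from h import *
go([-.065,.013,.086],1)"
```

```text
t 8.25 tip_u mm [-65.6  18.   84.4] F_u [-3.54  0.84  7.96] w 0.0
 turn tool [-0.0076 -0.0072  0.0047]  shift tool cm [-0.16  0.06  0.5 ]
```

Request:
{"op": "arm_command", "data": {"series": [[[0,0,0,0.15,0,0,0],[0,0,0,0.15,0,0,0]]]}}

```text
time: 8.45
tool_pos: [0.6533, -0.041, 0.1053]
tcp_rot: [1.107, 1.282, -1.105]
wrist_force: [-2.9, 0.6, 8.3]
width: 0.003
```

```bash
python3 -c "
from h import *
go([-.065,.013,.086],1)"
```

```text
t 8.45 tip_u mm [-65.6  18.   83.3] F_u [-2.77  0.98  8.34] w 0.003
 turn tool [-0.0078 -0.0074  0.0049]  shift tool cm [-0.27  0.06  0.49]
```

Request:
{"op": "arm_command", "data": {"series": [[[0,0,0,0.15,0,0,0],[0,0,0,0.15,0,0,0]]]}}

```text
time: 8.65
tool_pos: [0.6533, -0.041, 0.1043]
tcp_rot: [1.107, 1.282, -1.105]
wrist_force: [-3.2, 1.0, 8.3]
width: -0.002
```

```bash
python3 -c "
from h import *
go([-.065,.013,.086],1)"
```

```text
t 8.65 tip_u mm [-65.5  18.   82.3] F_u [-3.    1.46  8.35] w -0.002
 turn tool [-0.0079 -0.0076  0.0051]  shift tool cm [-0.37  0.06  0.5 ]
```

Request:
{"op": "arm_command", "data": {"series": [[[0,0,0,0.15,0,0,0],[0,0,0,0.15,0,0,0]]]}}

```text
time: 8.85
tool_pos: [0.6533, -0.041, 0.1035]
tcp_rot: [1.107, 1.282, -1.105]
wrist_force: [-3.4, 1.3, 8.4]
width: 0.001
```

```bash
python3 -c "
from h import *
go([-.065,.013,.086],1)
im,d=bot.read_camera('wrist');cv2.imwrite('pics/w5.png',im)"
```

```text
t 8.85 tip_u mm [-65.6  18.   81.5] F_u [-3.22  1.76  8.37] w 0.001
 turn tool [-0.0079 -0.0078  0.0053]  shift tool cm [-0.45  0.06  0.49]
```

View pics/w5.png

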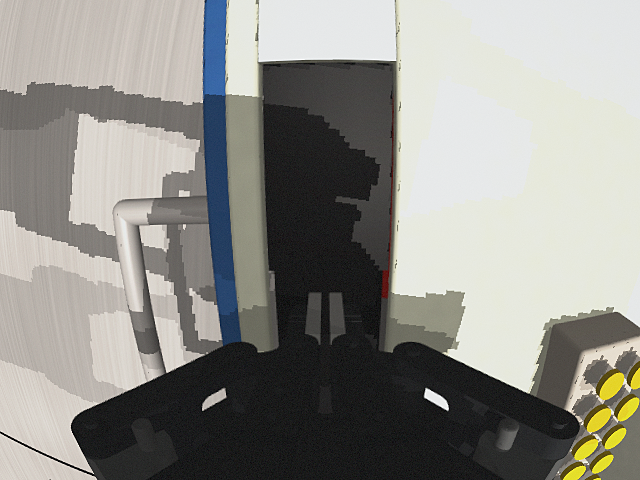

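Still shut (blue front at 215, handle unmoved). I'll press a bit further.

Request:
{"op": "arm_command", "data": {"series": [[[0,0,0,0.15,0,0,0],[0,0,0,0.15,0,0,0]]]}}

```text
time: 9.1
tool_pos: [0.6533, -0.041, 0.1021]
tcp_rot: [1.107, 1.283, -1.105]
wrist_force: [-2.5, 0.8, 7.3]
width: -0.001
```

```bash
python3 -c "
from h import *
go([-.065,.013,.086],1)
im,d=bot.read_camera('wrist');cv2.imwrite('pics/w6.png',im)"
```

```text
t 9.1 tip_u mm [-65.5  18.   80.1] F_u [-2.36  1.21  7.33] w -0.001
 turn tool [-0.0081 -0.008   0.0053]  shift tool cm [-0.59  0.05  0.49]
```

View pics/w6.png

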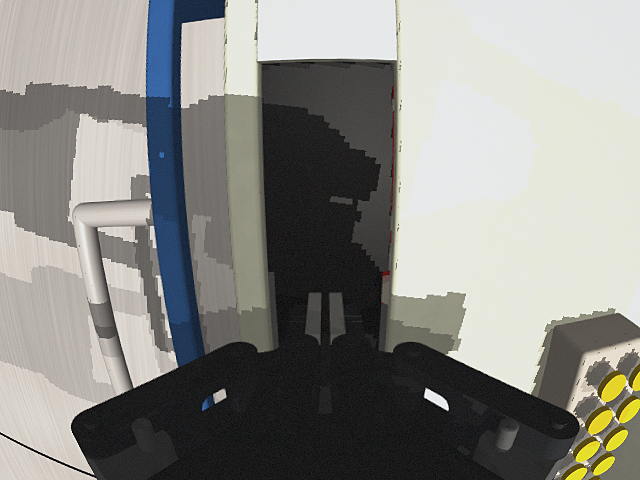

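The drawer sprang out: the front is now at column ~165, with a gap behind it. I'll lift straight up.

Request:
{"op": "arm_command", "data": {"series": [[[0,0,0,-0.8,0,0,0],[0,0,0,-1.5,0,0,0],[0,0,0,-3,0,0,0],[0,0,0,-3,0,0,0],[0,0,0,0,0,0,0]]]}}

```text
time: 9.65
tool_pos: [0.6531, -0.0418, 0.1881]
tcp_rot: [1.106, 1.285, -1.107]
wrist_force: [0.1, 0.5, 0.3]
width: -0.002
```

Run:
```python
from h import *
go([-.192,0,.15],1)
im,d=bot.read_camera('wrist');cv2.imwrite('pics/w7.png',im)
im,d=bot.read_camera('top');cv2.imwrite('pics/t7.png',im)
im,d=bot.read_camera('scene');cv2.imwrite('pics/s7.png',cv2.resize(im[170:400,260:480],None,fx=2.5,fy=2.5))
```

```text
t 9.65 tip_u mm [-65.9  17.2 166.1] F_u [0.13 0.53 0.26] w -0.002
 turn tool [-0.0083 -0.0087  0.0083]  shift tool cm [  1.69 -12.58   1.84]
```

View pics/w7.png

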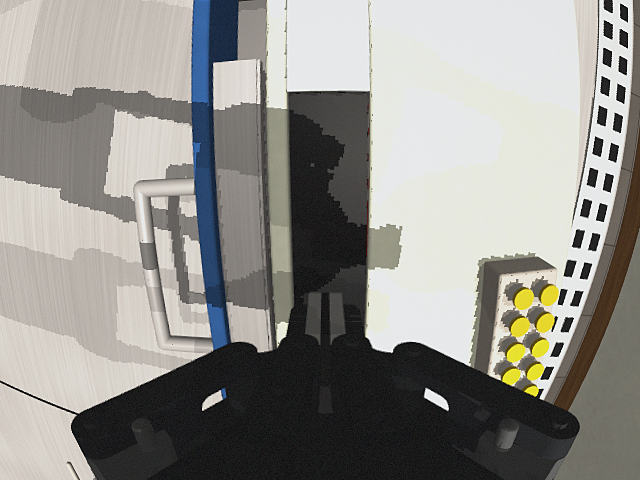

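View pics/s7.png

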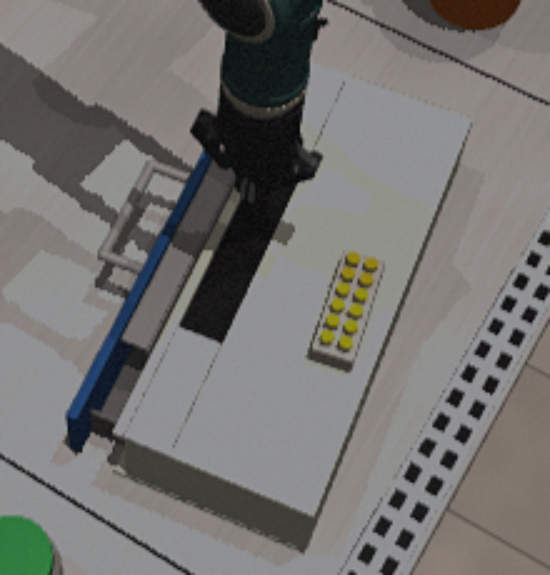

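Drawer is out about 35 mm. In the wrist view the bar runs from about (140,190) to (162,343).

Run:
```python
from h import *
im=cv2.imread('pics/w7.png')
print((w2u(castw([[141,190],[163,343],[151,265]],.078))*1000).round(1))
cv2.imwrite('pics/w7z.png',im[160:380,110:300].repeat(3,0).repeat(3,1)[:600])
go([-.192,0,.15],1)
```

```text
[[-194.5   62.8   78. ]
 [-195.7  -53.3   78. ]
 [-193.7    9.9   78. ]]
t 9.8 tip_u mm [-69.2  18.1 160. ] F_u [-0.39  0.33 -0.05] w -0.005
 turn tool [-0.0084 -0.011   0.0171]  shift tool cm [  1.19 -12.25   1.93]
```

View pics/w7z.png

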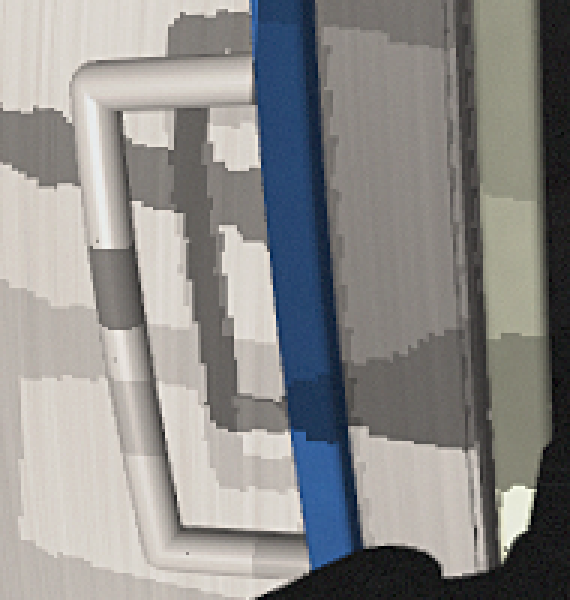

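Request:
{"op": "arm_command", "data": {"series": [[[-0.008,-0.01,0.016,0,-3.2,0.4,0.42],[0,0,0,0,-3.2,0.4,0.42],[0,0,0,0.5,-3.2,0.4,0.42],[0,0,0,0.5,-2.7,0.3,0.42],[0,0,0,0,0,0,0.42],[0,0,0,0,0,0,0.42],[0,0,0,0,0,0,0.42]]]}}

```text
time: 10.5
tool_pos: [0.5183, -0.0735, 0.1589]
tcp_rot: [1.092, 1.297, -1.111]
wrist_force: [0.6, 0.4, -0.0]
width: 0.417
```

Run:
```python
from h import *
im,d=bot.read_camera('wrist')
go([-.192,.003,.09],1)
im,d=bot.read_camera('wrist');cv2.imwrite('pics/w8.png',im)
go([-.192,.003,.09],1)
```

```text
t 10.55 tip_u mm [-203.6    6.   137. ] F_u [-0.01  0.14 -0.85] w 0.423
 turn tool [ 0.0008 -0.0077  0.0216]  shift tool cm [4.67 1.26 0.33]
t 10.6 tip_u mm [-203.1    5.9  137.4] F_u [ 0.89  0.09 -0.25] w 0.417
 turn tool [ 0.0009 -0.0074  0.0208]  shift tool cm [4.71 1.21 0.32]
```

View pics/w8.png

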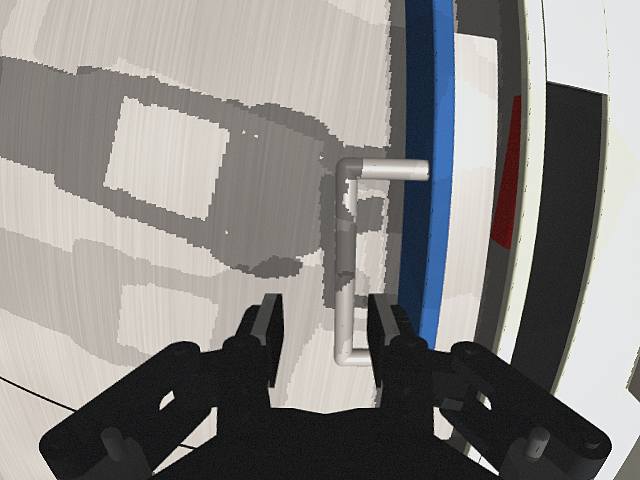

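Run:
```python
from h import *
print((w2u(castw([[346,170],[345,352],[345,260]],.079))*1000).round(1))
go([-.192,.003,.09],1)
```

```text
[[-194.1   60.8   79. ]
 [-192.6  -52.4   79. ]
 [-194.     9.6   79. ]]
t 10.6 tip_u mm [-203.1    5.9  137.4] F_u [ 0.89  0.09 -0.25] w 0.417
 turn tool [ 0.0009 -0.0074  0.0208]  shift tool cm [4.71 1.21 0.32]
```

Request:
{"op": "arm_command", "data": {"series": [[[0,-0.007,0.02,0.5,0.9,0.2,0.42],[0,0,0,1.5,0,0,0.42],[0,0,0,0.5,0,0,0.42],[0,0,0,0,0,0,0.42],[0,0,0,0,0,0,0.42]]]}}

```text
time: 11.1
tool_pos: [0.531, -0.0734, 0.1324]
tcp_rot: [1.096, 1.278, -1.097]
wrist_force: [0.0, 0.1, 0.2]
width: 0.419
```

Run:
```python
from h import *
im,d=bot.read_camera('wrist');cv2.imwrite('pics/w9.png',im)
go([-.1935,.003,.064],1)
```

```text
t 11.15 tip_u mm [-191.3    4.1  110.5] F_u [0.06 0.49 0.4 ] w 0.421
 turn tool [ 0.0027 -0.0004  0.0003]  shift tool cm [ 4.65 -0.22  0.12]
```

View pics/w9.png

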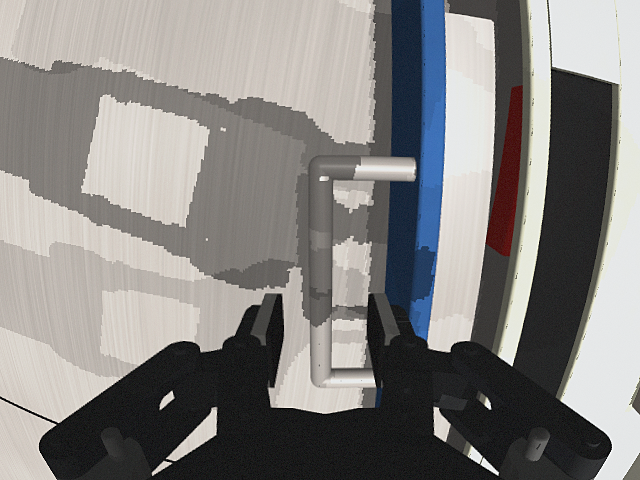

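The bar (col ~321) is between the fingers (283–368). Going down.

Request:
{"op": "arm_command", "data": {"series": [[[0,0,0,1.0,-0.1,0.1,0.42],[0,0,0,1.0,-0.05,0,0.42],[0,0,0,0.8,0,0,0.42],[0,0,0,0,0,0,0.42]]]}}

```text
time: 11.55
tool_pos: [0.5297, -0.0749, 0.1027]
tcp_rot: [1.097, 1.277, -1.096]
wrist_force: [-0.7, -0.2, -0.3]
width: 0.419
```

Run:
```python
from h import *
im,d=bot.read_camera('wrist');cv2.imwrite('pics/w10.png',im)
go([-.1935,.003,.064],1)
```

```text
t 11.6 tip_u mm [-192.5    2.8   81.2] F_u [-0.14 -0.8   0.11] w 0.416
 turn tool [ 0.0026  0.0002 -0.0011]  shift tool cm [ 1.72 -0.1  -0.02]
```

View pics/w10.png

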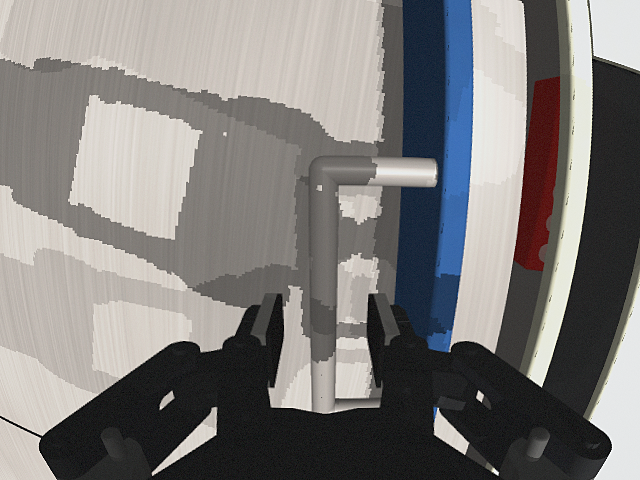

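Request:
{"op": "arm_command", "data": {"series": [[[0,0,0,0.8,-0.05,0,0.42],[0,0,0,0.8,0,0,0.42],[0,0,0,0.4,0,0,0.42],[0,0,0,0,0,0,0.42]]]}}

```text
time: 12.0
tool_pos: [0.5298, -0.0751, 0.0818]
tcp_rot: [1.097, 1.276, -1.095]
wrist_force: [-0.8, -0.4, -0.3]
width: 0.421
```

Run:
```python
from h import *
go([-.1935,.003,.064],1)
```

```text
t 12.0 tip_u mm [-192.7    2.7   59.8] F_u [-0.84 -0.23 -0.33] w 0.421
 turn tool [ 0.0026  0.0004 -0.0018]  shift tool cm [-0.42 -0.07 -0.03]
```

Request:
{"op": "arm_command", "data": {"series": [[[0,0,0,0,0,0,0.05],[0,0,0,0,0,0,0.05],[0,0,0,0,0,0,0.05],[0,0,0,0,0,0,0.05]]], "newtons": 25}}

```text
time: 12.4
tool_pos: [0.5298, -0.075, 0.0817]
tcp_rot: [1.097, 1.276, -1.095]
wrist_force: [1.0, -0.3, -0.8]
width: 0.13
```

Run:
```python
from h import *
go([-.1935,.003,.064],1)
im,d=bot.read_camera('wrist');cv2.imwrite('pics/w11.png',im)
```

```text
t 12.4 tip_u mm [-192.8    2.7   59.7] F_u [ 0.91 -0.43 -0.75] w 0.13
 turn tool [ 0.0025  0.0003 -0.0016]  shift tool cm [-0.43 -0.07 -0.03]
```

View pics/w11.png

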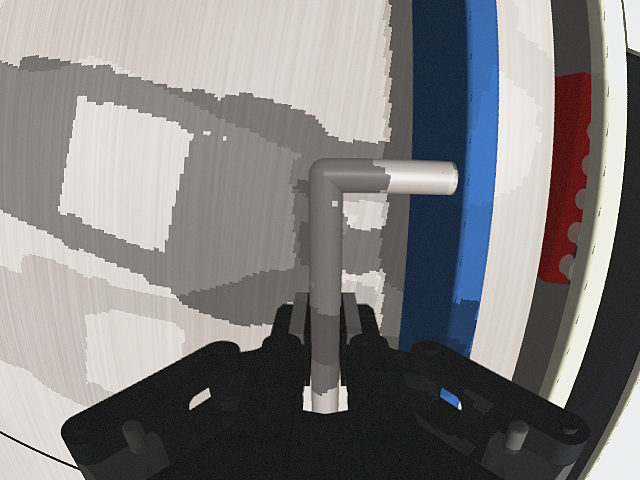

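The bar is gripped (opening ≈ 11 mm). I'll pull slowly.

Request:
{"op": "arm_command", "data": {"series": [[[0,0,0,0,-0.2,0,0.05],[0,0,0,0,-0.3,0,0.05],[0,0,0,0,-0.4,0,0.05],[0,0,0,0,-0.5,0,0.05],[0,0,0,0,-0.5,0,0.05],[0,0,0,0,-0.5,0,0.05],[0,0,0,0,-0.5,0,0.05]]]}}

```text
time: 13.15
tool_pos: [0.5002, -0.0795, 0.0818]
tcp_rot: [1.099, 1.274, -1.093]
wrist_force: [1.7, 0.3, -3.7]
width: 0.127
```

Run:
```python
from h import *
go([-.2585,.003,.06],1)
```

```text
t 13.15 tip_u mm [-222.7    2.7   59.8] F_u [ 1.75  0.08 -3.69] w 0.127
 turn tool [ 0.0024  0.0005 -0.0047]  shift tool cm [-0.04 -3.58 -0.04]
```

Request:
{"op": "arm_command", "data": {"series": [[[0,0,0,0,-0.5,0,0.05],[0,0,0,0,-0.5,0,0.05],[0,0,0,0,-0.5,0,0.05],[0,0,0,0,-0.5,0,0.05],[0,0,0,0,-0.4,0,0.05],[0,0,0,0,-0.3,0,0.05]]]}}

```text
time: 13.75
tool_pos: [0.4704, -0.0839, 0.0818]
tcp_rot: [1.099, 1.274, -1.094]
wrist_force: [2.1, 1.0, -3.6]
width: 0.129
```

Run:
```python
from h import *
go([-.2585,.003,.06],1)
```

```text
t 13.75 tip_u mm [-252.7    2.8   59.8] F_u [ 2.19  0.73 -3.61] w 0.129
 turn tool [ 0.0021  0.0004 -0.0047]  shift tool cm [-0.03 -0.58 -0.02]
```

Request:
{"op": "arm_command", "data": {"series": [[[0,0,0,0,-0.3,0,0.05],[0,0,0,0,-0.3,0,0.05],[0,0,0,0,-0.3,0,0.05]]]}}

```text
time: 14.05
tool_pos: [0.4667, -0.0845, 0.0819]
tcp_rot: [1.108, 1.262, -1.085]
wrist_force: [14.2, 4.7, -17.8]
width: 0.125
```

Run:
```python
from h import *
go([-.2585,.003,.06],1)
```

```text
t 14.05 tip_u mm [-256.5    2.7   59.9] F_u [ 14.74   2.49 -17.8 ] w 0.125
 turn tool [-0.0005  0.0011 -0.0194]  shift tool cm [-0.02 -0.2  -0.03]
```

The 15 N reaction says the drawer is at its stop. I'll relax and release.

Request:
{"op": "arm_command", "data": {"series": [[[0,0,0,0,0,0,0.05],[0,0,0,0,0,0,0.2],[0,0,0,0,0,0,0.42],[0,0,0,0,0,0,0.42],[0,0,0,0,0,0,0.42]]]}}

```text
time: 14.55
tool_pos: [0.4663, -0.0849, 0.0825]
tcp_rot: [1.107, 1.263, -1.085]
wrist_force: [-0.2, -0.9, 0.4]
width: 0.418
```

Run:
```python
from h import *
go([-.2585,.003,.06],1)
im,d=bot.read_camera('wrist');cv2.imwrite('pics/w12.png',im)
```

```text
t 14.55 tip_u mm [-257.     2.4   60.5] F_u [-0.3  -0.9   0.36] w 0.418
 turn tool [ 0.0003  0.0016 -0.0183]  shift tool cm [ 0.04 -0.15 -0.06]
```

View pics/w12.png

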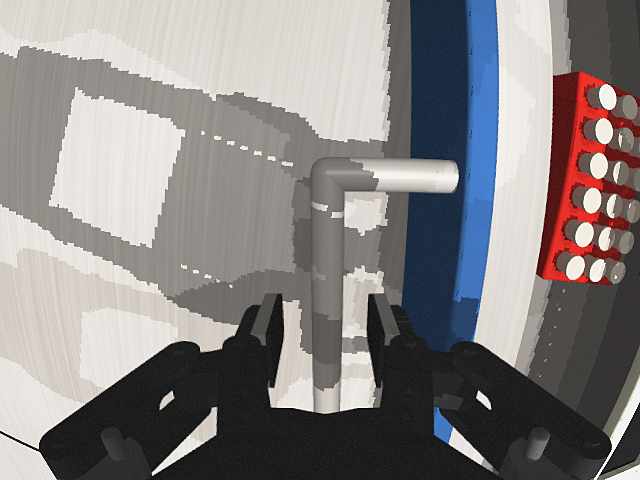

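The bar is free between the fingers and the red rack stands upright. I'll lift straight up.

Request:
{"op": "arm_command", "data": {"series": [[[0,0,0,-1,0,0,0.42],[0,0,0,-2,0,0,0.42],[0,0,0,-3,0,0,0.42],[0,0,0,-4,0,0,0.42],[0,0,0,-4,0,0,0.42],[0,0,0,-4,-1,2,0.42],[0,0,0,0,-2,4,0.42],[0,0,0,0,-2,4,0.42],[0,0,0,0,0,4,0.42],[0,0,0,0,0,0,0.42]]]}}

```text
time: 15.6
tool_pos: [0.4335, -0.2356, 0.2791]
tcp_rot: [1.101, 1.255, -1.081]
wrist_force: [-0.1, 0.1, -0.4]
width: 0.419
```

Run:
```python
from h import *
go([-.2585,.003,.06],1)
im,d=bot.read_camera('top');cv2.imwrite('pics/t13.png',im)
im,d=bot.read_camera('scene');cv2.imwrite('pics/s13.png',im)
go([-.2585,.003,.06],1)
```

```text
t 15.6 tip_u mm [-311.9 -141.8  257.1] F_u [-0.1   0.08 -0.37] w 0.419
 turn tool [ 0.0055  0.0094 -0.0239]  shift tool cm [ 19.69   4.95 -14.63]
t 15.7 tip_u mm [-311.8 -138.5  256.3] F_u [-0.42 -0.46 -0.3 ] w 0.423
 turn tool [ 0.0071  0.0061 -0.0229]  shift tool cm [ 19.66   4.98 -14.23]
```

View pics/t13.png

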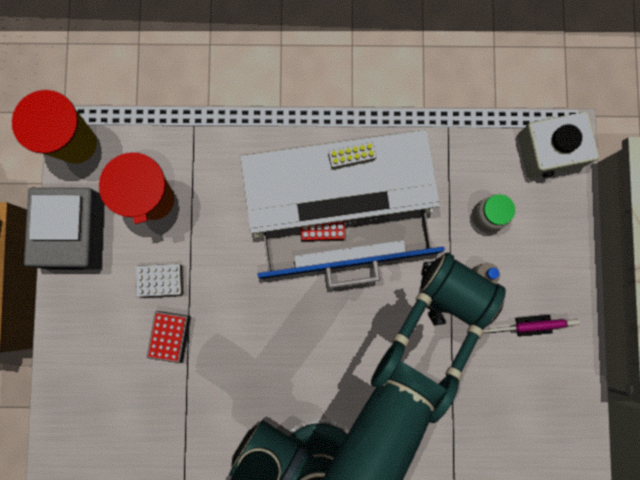

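View pics/s13.png

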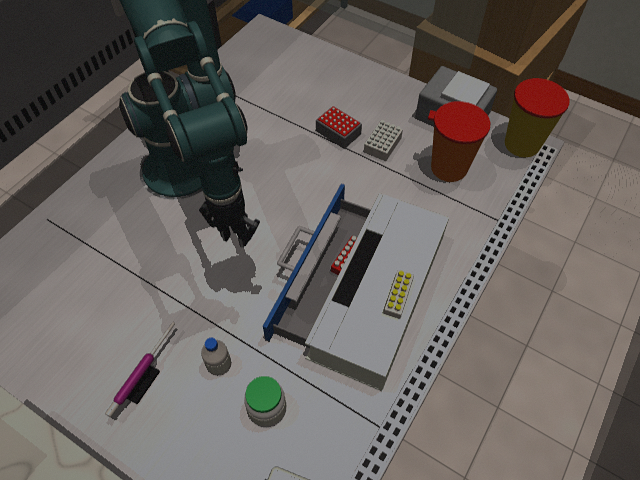

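Run:
```python
from h import *
for n,a,b in(("top","top0","t13"),("scene","scene0","s13")):
    v=[]
    for f in(a,b):
        im=cv2.imread(f"pics/{f}.png");hsv=cv2.cvtColor(im,cv2.COLOR_BGR2HSV);m=cv2.inRange(hsv,(105,120,50),(130,255,255))
        nn,l,st,ce=cv2.connectedComponentsWithStats(m)
        k=[i for i in range(1,nn) if 250<ce[i][0]<430 and ce[i][1]>150]; k=max(k,key=lambda i:st[i,4])
        P=w2u(cast(n,np.argwhere(l==k)[:,::-1],.09))*1000
        v.append(np.percentile(P[:,0],[5,50,95]));
    print(n,(v[0]-v[1]).round(1))
```

```text
top [ 99.8 100.1 100.4]
scene [99.1 98.6 97.2]
```

```bash
python3 -c "
from workcell import bot
print(bot.finish_job())"
```

```text
the job is handed in; nothing more can be done
None
```

The drawer was unlocked at the catch and is now fully open. I handed the job in at about 16 s of the 64 s allowed, with the arm clear of everything.

- **Finding the recess:** I slid the shut gripper along the strip with about 3–5.5 N, which sank it up to about 2 mm. It dropped in roughly 15 mm past the middle of the groove, towards +y.
- **Freeing the drawer:** My first press, about 3 mm off, stalled at 7.5 N with a slight side force. I shifted 3 mm and pressed again. The drawer sprang out at about 6 mm of catch travel and about 8 N, somewhat more than the stated 4–5 mm and 5 N but well under the 25 N limit.
- **Opening it:** I gripped the handle, pulled slowly to the stop (about 15 N sideways and 18 N vertical at the end), let go and lifted straight up.

**Last checks:** The blue front moved 100 mm in the top view and 97–99 mm in the scene view. The red rack stands upright in the drawer, and by eye everything else is where it was. No check failed, apart from that small difference between the two views.

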